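# Find and seat the rocking spice lid

### The job

One of the four identical porcelain lids in the spice block is not seated: press lightly near the edge of the lids, one after another, until you find the one that rocks, then push that one straight down on its knob, firmly, until it is fully home and no longer rocks. The other three are sealed on soft springs, so never press them hard; only touch and press, do not lift any lid, leave the other kitchen things where they are, and finish clear of everything.

Things in the scene. Friction and masses are not known exactly. Their poses are not given: they have to be found in the camera images.
- block: Fixed beech spice block on the marble pastry board (board top 18 mm above the table): 112 mm wide (its x), 416 mm long (its y), 52 mm tall. Origin at the centre of its underside. Four round wells, 86 mm across, are sunk in a row in its top at y = +150, +50, -50, -150 mm, each holding one lid.
- lid_1: One of four identical loose white porcelain lids, in the well at block y = +150 mm: disc 80 mm across, 26 mm thick, flat central knob 20 mm across, 10 mm high, 0.12 kg. Origin: centre of underside, at the start 44 mm above the block's underside; z up. A sealed lid stays level when pressed; the unseated one looks the same but tips nearly 0.2 rad under 1 to 5 N, 25 to 35 mm off centre.
- lid_2: One of four identical loose white porcelain lids, in the well at block y = +50 mm: disc 80 mm across, 26 mm thick, flat central knob 20 mm across, 10 mm high, 0.12 kg. Origin: centre of underside, at the start 44 mm above the block's underside; z up. A sealed lid stays level when pressed; the unseated one looks the same but tips nearly 0.2 rad under 1 to 5 N, 25 to 35 mm off centre.
- lid_3: One of four identical loose white porcelain lids, in the well at block y = -50 mm: disc 80 mm across, 26 mm thick, flat central knob 20 mm across, 10 mm high, 0.12 kg. Origin: centre of underside, at the start 44 mm above the block's underside; z up. A sealed lid stays level when pressed; the unseated one looks the same but tips nearly 0.2 rad under 1 to 5 N, 25 to 35 mm off centre.
- lid_4: One of four identical loose white porcelain lids, in the well at block y = -150 mm: disc 80 mm across, 26 mm thick, flat central knob 20 mm across, 10 mm high, 0.12 kg. Origin: centre of underside, at the start 44 mm above the block's underside; z up. A sealed lid stays level when pressed; the unseated one looks the same but tips nearly 0.2 rad under 1 to 5 N, 25 to 35 mm off centre.
- seat_a (a joint): How far (m) the sprung seat under one of the three sealed lids is pushed down; which lid stands over it is not told. 0 = at rest. It starts to give at about 1 N and yields about 0.5 mm per newton: 5 N gives 2 mm, 11 N gives 5 mm (too hard). It springs back when let go.
- seat_b (a joint): How far (m) the sprung seat under one of the three sealed lids is pushed down; which lid stands over it is not told. 0 = at rest. It starts to give at about 1 N and yields about 0.5 mm per newton: 5 N gives 2 mm, 11 N gives 5 mm (too hard). It springs back when let go.
- seat_c (a joint): How far (m) the sprung seat under one of the three sealed lids is pushed down; which lid stands over it is not told. 0 = at rest. It starts to give at about 1 N and yields about 0.5 mm per newton: 5 N gives 2 mm, 11 N gives 5 mm (too hard). It springs back when let go.
- stopper (a joint): How far (m) the stiff stopper under the unseated lid (any of the four) is pushed in. 0 = the lid rests on it and rocks; about 0.005 = home, lid flat on its rim, 5 mm lower than at the start. Needs about 15 N straight down within 6 mm of the lid's centre; stays where left. Its seat is sprung too, so the lid sinks about 7 mm before the stopper gives, 12 to 15 mm in all, then rises to its place.
- ramekin: Bystander, leave alone: white porcelain ramekin, 84 mm across, 45 mm tall, in front of the block. Origin at the centre of its underside.
- jar: Bystander, leave alone: closed amber glass jar with a steel cap, 64 mm across, 100 mm tall, behind the block. Origin at the centre of its underside.
- tray: Bystander, leave alone: empty white plastic tray, 150 x 90 x 30 mm, beyond one end of the block. Origin at the centre of its underside.
- spoon: Bystander, leave alone: bamboo spoon 220 mm long, beyond one end of the block. Origin under its middle.
- whisk: Bystander, leave alone: steel whisk about 250 mm long, 44 mm thick, lying beyond one end of the block, beside the spoon. Origin under its middle.
- cutter: Bystander, leave alone: plain steel pastry-cutter ring, 70 mm across, 40 mm tall, behind the block. Origin at the centre of its underside.

How it is judged:
On the way, in this order (a step that is already met when the one before it is completed fails the run):
1. the unseated lid is found: pressed near its edge, it rocks (tips by more than 0.06 rad) (angle between any of lid_1, lid_2, lid_3, lid_4's own z axis and vertical above 0.06 rad), for 0.05 s.
2. its stopper is pushed fully home (value of joint stopper above 0.0038 m), for 0.1 s.
At the end, for the whole second after the job is handed in: The stopper is in by more than 3.8 mm and one lid lies at least 2.8 mm lower than at the start; all four lids are level within 0.06 rad, at rest in their wells, with the sealed lids' seats sprung back to within 1.5 mm; each bystander is within 30 mm of where it began (value of joint stopper above 0.0038 m and value of joint each of seat_a, seat_b, seat_c below 0.0015 m and angle between each of lid_1, lid_2, lid_3, lid_4's own z axis and vertical below 0.06 rad and linear speed of each of lid_1, lid_2, lid_3, lid_4 below 0.02 m/s and z of lid_1 in the frame of block between 0.035 and 0.047 m and z of lid_2 in the frame of block between 0.035 and 0.047 m and z of lid_3 in the frame of block between 0.035 and 0.047 m and z of lid_4 in the frame of block between 0.035 and 0.047 m and z of any of lid_1, lid_2, lid_3, lid_4 in the frame of block below 0.0412 m and distance of each of ramekin, jar, tray, spoon, whisk, cutter from where it was at the start of the episode below 0.03 m); the robot touches nothing.
It fails at once if a sealed lid is pressed hard: its sprung seat goes down more than 5 mm (about 11 N) (value of joint any of seat_a, seat_b, seat_c above 0.005 m).
It fails at once if a lid is lifted: more than 10 mm above where it began (z of any of lid_1, lid_2, lid_3, lid_4 in the frame of block above 0.054 m).
It fails at once if a bystander is moved more than 30 mm (distance of any of ramekin, jar, tray, spoon, whisk, cutter from where it was at the start of the episode above 0.03 m).
It also fails if it takes over 54 s, if anything falls off the work surface, if the arm or the gripper's body presses on something with over 40 N, if the wrist force passes 120 N, or if a joint passes its speed limit or range.

### The arm

A 6-joint arm with a two-finger parallel gripper is mounted at the origin on the work surface. World frame = base frame: x ahead of the robot, y to its left, z up, the work surface at z = 0. Lengths are in m, angles in rad, forces in N, time in s.
With the tool pointing down it reaches from about 0.35 to 0.975 m from the base axis. Payload 4.9 kg.
Tool frame: the origin (TCP) lies at the very end of the fingers, on their centre line; the grasp point (between the pads) lies 19 mm behind it; z points along the fingers, y is the line along which they close (so a half turn about z gives the same grasp; the last joint's range is limited). The gripper opens to 85 mm and grips with 20 to 120 N. Pads are 22 mm wide; open, the fingers measure 114 mm over their backs; the gripper's body (76 mm by 85 mm) begins 54 mm behind the grasp point. The pads swing forward as they close: fully open they stand 13 mm farther back than shut.
Start: joints at [-1.318, 0.053, 1.613, -0, 1.476, -0.119], TCP at [0.227, -0.582, 0.231] pointing down, gripper open.
Joint ranges: [-3.01, 3.01], [-1.01, 2.22], [0.06, 2.58], [-1.02, 4.17], [0.09, 2.62], [-3.14, 3.14]. Speed limits (rad/s): [2.57, 2.57, 3.14, 3.14, 3.14, 3.14].

### API

Orientations are given as a unit quaternion [w, x, y, z].
In Python, from plant import manip, vision, order gives the robot as it stands.
- The arm moves only by the tool play_rows, never from a script. Its argument "steps" is a list that holds one entry, the list of rows, each a list of 6 numbers: the shift along the tool's x, y, z in mm, then the turn, a rotation vector about the tool's x, y, z in degrees. A call has 1 to 12 rows; each row is the pose to reach, as a shift and turn from the pose commanded when the call began, along the tool's axes at that moment; what a row does not reach only later rows make up. A row lasts 1/12 s, in which the tool goes at most 41.7 mm and 7.16 degrees, less where a joint would pass 70% of its speed; a pose out of reach is approached as far as the arm can. A call with a gripper value outside its range is refused whole. "claw" is the gripper's target within -1 to 1 (fully open at 1, half-way at 0, shut at -1), set as the call begins (left out, the last holds). The fingers move at their own pace and stop on an object; the grip force is fixed at half the most. Time passes only in rows, so rows that repeat a pose let the fingers close. It gives the time, the measured TCP pose, the force, the opening and the grip force at its end, in the units of the state.
- manip.state(): the state, without advancing time (a new reading comes with each control period).
- vision.grab_frame(name): name is "scene" or "side" or "wrist"; returns (picture, depth): 384x512x3 uint8, blue, green, red; 384x512 float32, m along the optical axis (not along the pixel's ray), 0 where there is no reading.
- vision.camera_info(name): a dict with "K" (3x3 intrinsics, pixels), "eye" and "orientation" of the camera in the world; the wrist camera has in their place "T_tool_cam" (4x4, takes a point from camera to tool coordinates, whose origin is the TCP and whose axes are the flange's). Camera axes: x right, y down, z forward; pixel columns grow to the right and rows downward; lengths in m; the calibration is good to about 2 mm. A picture is of the moment at which its call begins: read the wrist's pose just before it. camera_info takes no time and is no camera call.
- order.job_done(): hands the job in; it is judged then, once.
The state is a dict: "time": time; "joint_pos": joint angles; "joint_vel": joint speeds; "joint_efforts": joint torques, N m; "tool_pos": TCP position; "tool_rot": TCP orientation; "contact_force": force on the tool from outside, world axes, zero at the start; "ft_torque": the same for the moment, N m; "gripper_width": opening from 0.0 (shut) to 1.0 (fully open); "grasp_force": force on a finger pad.
Only numpy, scipy, OpenCV 4.12 (cv2) and the standard library are available. Lean on these libraries where they do the work, as an engineer would, in place of code of your own. Each camera call takes 0.05 s, during which the arm holds its last target. There are 200 camera calls.

## Working session

There is one attempt and no reset: what is moved stays moved. The work goes in short steps, Python scripts to look and compute and a tool call to move; the robot and the scene stay as the last step left them, time stands still between calls to the robot, and variables do not carry over. Pictures are saved under pics/ and viewed, at most 10 in all, crops included, and the job is handed in when it is done.

Besides the shell and the picture viewer there is one more tool, called as name([rows], argument=value, ...), one row to a line, values as JSON. play_rows: Moves the arm, as the interface text tells. Its arguments: {"type":"object","properties":{"steps":{"type":"array"},"claw":{"type":"number"}},"required":["steps"]}

```bash
mkdir -p pics; cat > h.py <<'E'
import numpy as np,cv2
from scipy.spatial.transform import Rotation as R
from plant import manip,vision,order
def cloud(n):
    im,d=vision.grab_frame(n);c=vision.camera_info(n);K=np.array(c["K"])
    v,u=np.mgrid[:384,:512]
    p=np.stack([(u-K[0,2])/K[0,0]*d,(v-K[1,2])/K[1,1]*d,d],-1)
    q=np.array(c["orientation"])
    M=R.from_quat(q[[1,2,3,0]]).as_matrix() if q.size==4 else q
    return im,p@M.T+np.array(c["eye"]),d>0
E
python3 - <<'E'
from h import *
s=manip.state();print({k:np.round(v,3) for k,v in s.items()})
ims=[]
for n in("scene","side"):
    im,P,ok=cloud(n);np.savez(n,im=im,P=P,ok=ok);ims.append(im);print(vision.camera_info(n)["eye"])
cv2.imwrite("pics/a.png",cv2.resize(np.vstack(ims),(400*1,600)) if 0 else ims[0]);cv2.imwrite("pics/b.png",ims[1])
im,P,ok=np.load("scene.npz").values()
# lid-top heights: board 18 + 44+26 = 88mm, knob 98
for lo,hi in((.083,.093),(.094,.103),(.064,.076)):
    m=(ok&(P[...,2]>lo)&(P[...,2]<hi)).astype(np.uint8)
    n,l,st,c=cv2.connectedComponentsWithStats(m)
    for i in range(1,n):
        if st[i,4]>25:
            q=P[l==i];print(lo,st[i,4],c[i].round(),np.median(q,0).round(4),q.min(0).round(3),q.max(0).round(3))
E
```

```text
{'time': np.float64(0.0), 'joint_pos': array([-1.318,  0.053,  1.614,  0.   ,  1.476, -0.119]), 'joint_vel': array([-0.   ,  0.002,  0.   , -0.001, -0.   , -0.   ]), 'joint_efforts': array([ 0.0000e+00, -3.9369e+01, -3.7018e+01, -0.0000e+00,  7.0000e-03,
        0.0000e+00]), 'tool_pos': array([ 0.227, -0.582,  0.23 ]), 'tool_rot': array([-0.001,  0.983,  0.185, -0.   ]), 'contact_force': array([-0.324,  0.223,  0.387]), 'ft_torque': array([-0.065,  0.008, -0.002]), 'grasp_force': np.float64(0.0), 'gripper_width': np.float64(1.002)}
[1.29408147 0.21397885 0.94580336]
[0.47691686 0.61268091 0.63599022]
0.083 30 [5. 3.] [-0.0298 -1.1234  0.0871] [-0.058 -1.131  0.083] [-1.000e-03 -1.116e+00  9.300e-02]
0.083 56 [485.  23.] [-0.3763  0.601   0.0876] [-0.528  0.599  0.083] [-0.249  0.603  0.093]
0.083 72 [498.  51.] [-0.2009  0.6292  0.088 ] [-0.236  0.599  0.083] [-0.193  0.674  0.093]
0.083 335 [ 56. 139.] [ 0.5854 -0.5215  0.0881] [ 0.339 -0.645  0.083] [ 0.672 -0.516  0.093]
0.083 519 [213. 161.] [ 0.5325 -0.1042  0.0884] [ 0.488 -0.144  0.083] [ 0.568 -0.067  0.093]
0.083 566 [247. 
[... 1836 characters left out ...]
4 34 [280.  66.] [ 0.0509 -0.0426  0.0685] [ 0.009 -0.067  0.064] [ 0.07  -0.02   0.076]
0.064 404 [ 58. 144.] [ 0.5915 -0.5218  0.07  ] [ 0.334 -0.655  0.064] [ 0.672 -0.516  0.076]
0.064 2983 [269. 192.] [0.58   0.0468 0.0704] [ 0.458 -0.174  0.064] [0.659 0.254 0.076]
0.064 154 [493. 213.] [0.4989 0.5856 0.0702] [0.43  0.56  0.064] [0.512 0.629 0.076]
0.064 77 [273. 239.] [0.7125 0.1008 0.0701] [0.684 0.068 0.064] [0.719 0.127 0.076]
0.064 840 [211. 261.] [ 0.8007 -0.0179  0.0659] [ 0.786 -0.149  0.064] [0.816 0.109 0.072]
0.064 99 [503. 267.] [0.649  0.5983 0.0704] [0.598 0.589 0.064] [0.666 0.617 0.076]
0.064 131 [500. 333.] [0.8074 0.5825 0.0699] [0.754 0.574 0.064] [0.83  0.605 0.076]
```

View pics/a.png

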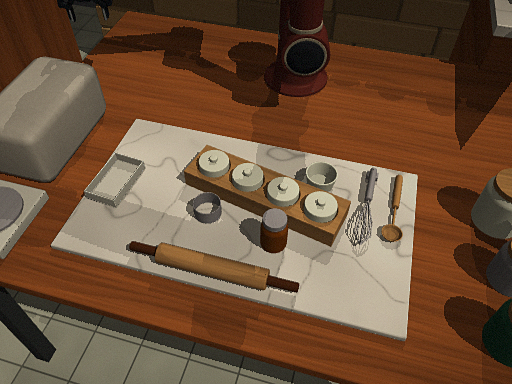

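View pics/b.png

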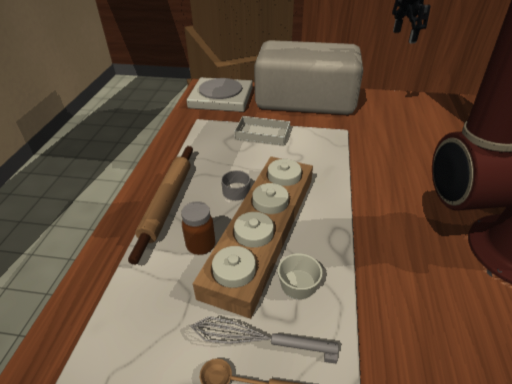

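The scene view shows the block with its lids at (213,160), (247,175), (283,189) and (321,204), the jar at (273,232) and the ramekin at (321,175). The side view agrees. The knobs measure z≈0.098 and are 99.7 mm apart, as expected. The block's y axis is (0.217, 0.976), and I'll press each lid on its robot side.

play_rows([
  [[37,-93,0,0,0,7],[73,-186,0,0,0,14],[73,-186,0,0,0,21],[73,-186,0,0,0,28],[73,-186,0,0,0,33.8],[73,-186,0,0,0,33.8],[425,-353,0,0,0,33.8],[425,-353,0,0,0,33.8],[425,-353,0,0,0,33.8],[425,-353,0,0,0,33.8],[425,-353,0,0,0,33.8],[425,-353,0,0,0,33.8]],
], claw=-1)

```text
time: 1.1
tool_pos: [0.4, -0.199, 0.2312]
tool_rot: [0.0, 0.994, -0.109, 0.0]
contact_force: [1.1, 0.0, 0.1]
gripper_width: -0.0
grasp_force: 0.0
```

```bash
cat > go.py <<'E'
import sys
from h import *
def show():
    s=manip.state();q=np.array(s["tool_rot"]);M=R.from_quat(q[[1,2,3,0]]).as_matrix();p=np.array(s["tool_pos"])
    L=[(.528,-.106),(.5495,-.0089),(.571,.0885),(.5923,.1858)]
    bx=np.array([.976,-.217]);by=np.array([.217,.976])
    print("t",s["time"],"p",p.round(4),"yaw",np.degrees(np.arctan2(M[1,0],M[0,0])).round(2),"zax",M[:,2].round(3),"F",np.round(s["contact_force"],2),"w",s["gripper_width"])
    for off in(-.034,0):
        for i,c in enumerate(L):
            t=np.array([*(np.array(c)+off*bx),p[2]]);print(off,i,(M.T@(t-p)*1000).round(1))
show()
E
python3 go.py
```

```text
t 1.1 p [ 0.4    -0.199   0.2312] yaw -12.49 zax [ 0. -0. -1.] F [1.07 0.   0.08] w -0.00018304749339302225
-0.034 0 [  70.8 -118.6   -0. ]
-0.034 1 [  70.8 -218.    -0. ]
-0.034 2 [ 7.070e+01 -3.178e+02 -1.000e-01]
-0.034 3 [ 7.050e+01 -4.174e+02 -1.000e-01]
0 0 [ 104.8 -118.5    0. ]
0 1 [ 104.8 -218.    -0. ]
0 2 [ 1.047e+02 -3.177e+02 -1.000e-01]
0 3 [ 1.045e+02 -4.173e+02 -1.000e-01]
```

play_rows([
  [[20,-37,0,0,0,0],[40,-74,0,0,0,0],[66,-112,0,0,0,0],[66,-112,40,0,0,0],[66,-112,80,0,0,0],[66,-112,120,0,0,0],[66,-112,120,0,0,0],[66,-112,120,0,0,0]],
])

```text
time: 1.77
tool_pos: [0.4858, -0.1048, 0.1089]
tool_rot: [-0.001, 0.994, -0.109, -0.003]
contact_force: [-0.1, 0.1, 0.8]
gripper_width: -0.0
grasp_force: 0.0
```

```bash
python3 go.py
```

```text
t 1.7667 p [ 0.4858 -0.1048  0.1089] yaw -12.48 zax [-0.006  0.002 -1.   ] F [-0.08  0.13  0.83] w -0.00030576887961085723
-0.034 0 [ 7.5 -8.  -0. ]
-0.034 1 [   7.5 -107.5    0. ]
-0.034 2 [ 7.400e+00 -2.072e+02  1.000e-01]
-0.034 3 [ 7.200e+00 -3.068e+02  2.000e-01]
0 0 [41.5 -8.  -0.3]
0 1 [  41.5 -107.4   -0.2]
0 2 [ 4.140e+01 -2.072e+02 -1.000e-01]
0 3 [  41.2 -306.8    0. ]
```

play_rows([
  [[7.5,-8,0,0,0,0],[7.5,-8,10,0,0,0],[7.5,-8,17,0,0,0],[7.5,-8,19,0,0,0],[7.5,-8,19,0,0,0],[7.5,-8,20,0,0,0],[7.5,-8,20,0,0,0],[7.5,-8,21,0,0,0],[7.5,-8,21,0,0,0]],
])

```text
time: 2.52
tool_pos: [0.4968, -0.0994, 0.0904]
tool_rot: [0.0, 0.994, -0.109, 0.0]
contact_force: [-0.1, 0.4, 0.2]
gripper_width: 0.001
grasp_force: 0.0
```

play_rows([
  [[0,0,1,0,0,0],[0,0,1,0,0,0],[0,0,1,0,0,0]],
])

```text
time: 2.77
tool_pos: [0.4967, -0.0993, 0.0893]
tool_rot: [-0.0, 0.994, -0.109, -0.0]
contact_force: [-1.0, 0.0, -0.5]
gripper_width: -0.002
grasp_force: 0.0
```

play_rows([
  [[0,0,1,0,0,0],[0,0,1,0,0,0],[0,0,1,0,0,0]],
])

```text
time: 3.02
tool_pos: [0.4967, -0.0993, 0.0882]
tool_rot: [-0.0, 0.994, -0.109, -0.0]
contact_force: [-0.2, -0.0, -0.3]
gripper_width: -0.003
grasp_force: 0.0
```

play_rows([
  [[0,0,1,0,0,0],[0,0,1,0,0,0],[0,0,1,0,0,0]],
])

```text
time: 3.27
tool_pos: [0.4968, -0.0994, 0.0876]
tool_rot: [0.0, 0.994, -0.109, 0.0]
contact_force: [-0.5, 0.1, 1.1]
gripper_width: -0.002
grasp_force: 0.9
```

play_rows([
  [[0,0,0.5,0,0,0],[0,0,0.5,0,0,0],[0,0,0.5,0,0,0]],
])

```text
time: 3.52
tool_pos: [0.4968, -0.0994, 0.087]
tool_rot: [0.0, 0.994, -0.109, 0.0]
contact_force: [-0.7, 0.5, 4.5]
gripper_width: -0.003
grasp_force: 1.4
```

play_rows([
  [[0,0,1,0,0,0],[0,0,1,0,0,0],[0,0,1,0,0,0]],
])

```text
time: 3.77
tool_pos: [0.4968, -0.0993, 0.0861]
tool_rot: [0.0, 0.994, -0.109, 0.0]
contact_force: [-2.4, 0.1, 4.5]
gripper_width: 0.002
grasp_force: 2.3
```

```bash
cat > tilt.py <<'E'
from h import *
# plane tilt of each lid's annulus top (12..38 mm from centre), by camera
s=manip.state();print("F",np.round(s["contact_force"],2),"p",np.round(s["tool_pos"],4),"t",s["time"])
L=[(.528,-.106),(.5495,-.0089),(.571,.0885),(.5923,.1858)]
bx=np.array([.976,-.217])
for n in("scene","side"):
    im,P,ok=cloud(n)
    for i,c in enumerate(L):
        e=P[...,:2]-c;r=np.hypot(e[...,0],e[...,1])
        a=e@bx
        z=P[...,2]
        m=ok&(r>.013)&(r<.037)&(z>.074)&(z<.096)&(a>-.012)
        A=np.c_[e[m],np.ones(m.sum())];w=np.ones(m.sum(),bool)
        for _ in range(4):
            k=np.linalg.lstsq(A[w],z[m][w],rcond=None)[0];w=abs(A@k-z[m])<.003
        print(n,i,w.sum(),"slope along bx %.3f"%(k[:2]@bx),"z0 %.4f"%k[2])
E
python3 tilt.py
```

```text
F [-2.43  0.12  4.5 ] p [ 0.4968 -0.0993  0.0861] t 3.7667
scene 0 250 slope along bx -0.008 z0 0.0870
scene 1 273 slope along bx -0.021 z0 0.0890
scene 2 312 slope along bx 0.004 z0 0.0884
scene 3 329 slope along bx -0.001 z0 0.0884
side 0 239 slope along bx 0.007 z0 0.0859
side 1 317 slope along bx 0.007 z0 0.0876
side 2 426 slope along bx 0.001 z0 0.0875
side 3 562 slope along bx 0.004 z0 0.0873
```

Lid 0 sank level by 1.6 mm at about 4.5 N, so it's sealed. Next lid.

play_rows([
  [[0,0,-12,0,0,0],[0,0,-24,0,0,0],[0,-33,-24,0,0,0],[0,-66,-24,0,0,0],[-1,-99.5,-24,0,0,0],[-1,-99.5,-24,0,0,0],[-1,-99.5,-15,0,0,0],[-1,-99.5,-6,0,0,0],[-1,-99.5,-3,0,0,0],[-1,-99.5,-2,0,0,0],[-1,-99.5,-1,0,0,0],[-1,-99.5,-1,0,0,0]],
])

```text
time: 4.87
tool_pos: [0.5168, -0.0026, 0.0868]
tool_rot: [0.0, 0.994, -0.109, -0.001]
contact_force: [-2.7, 1.7, 2.8]
gripper_width: 0.001
grasp_force: 1.8
```

play_rows([
  [[0,0,0.5,0,0,0],[0,0,1,0,0,0],[0,0,1,0,0,0],[0,0,1,0,0,0]],
])

```text
time: 5.2
tool_pos: [0.5174, -0.0024, 0.0862]
tool_rot: [0.0, 0.994, -0.109, 0.0]
contact_force: [-3.9, -1.5, 4.4]
gripper_width: -0.003
grasp_force: 2.4
```

```bash
python3 tilt.py
```

```text
F [-3.86 -1.51  4.43] p [ 0.5174 -0.0024  0.0862] t 5.2
scene 0 253 slope along bx -0.016 z0 0.0885
scene 1 278 slope along bx -0.005 z0 0.0869
scene 2 307 slope along bx -0.007 z0 0.0886
scene 3 328 slope along bx 0.006 z0 0.0884
side 0 58 slope along bx 0.021 z0 0.0871
side 1 293 slope along bx -0.008 z0 0.0862
side 2 418 slope along bx 0.006 z0 0.0874
side 3 562 slope along bx 0.005 z0 0.0873
```

Lid 1 also stays level, so it's sealed. Next.

play_rows([
  [[0,0,-12,0,0,0],[0,0,-24,0,0,0],[0,-33,-24,0,0,0],[0,-66,-24,0,0,0],[0,-99.7,-24,0,0,0],[0,-99.7,-24,0,0,0],[0,-99.7,-15,0,0,0],[0,-99.7,-6,0,0,0],[0,-99.7,-3,0,0,0],[0,-99.7,-2,0,0,0],[0,-99.7,-1,0,0,0],[0,-99.7,-1,0,0,0]],
])

```text
time: 6.3
tool_pos: [0.5385, 0.0947, 0.0868]
tool_rot: [0.0, 0.994, -0.109, -0.001]
contact_force: [-2.6, 0.1, 4.8]
gripper_width: 0.002
grasp_force: 1.8
```

play_rows([
  [[0,0,0.5,0,0,0],[0,0,1,0,0,0],[0,0,1,0,0,0],[0,0,1,0,0,0]],
])

```text
time: 6.63
tool_pos: [0.539, 0.095, 0.0861]
tool_rot: [0.0, 0.994, -0.109, 0.0]
contact_force: [-2.7, -1.6, 5.7]
gripper_width: 0.004
grasp_force: 2.4
```

```bash
python3 tilt.py
```

```text
F [-2.71 -1.62  5.71] p [0.539  0.095  0.0861] t 6.6333
scene 0 255 slope along bx -0.006 z0 0.0889
scene 1 273 slope along bx -0.003 z0 0.0886
scene 2 303 slope along bx 0.002 z0 0.0867
scene 3 323 slope along bx 0.005 z0 0.0883
side 0 8 slope along bx 0.507 z0 0.0963
side 1 11 slope along bx -0.044 z0 0.0894
side 2 330 slope along bx 0.002 z0 0.0857
side 3 562 slope along bx -0.001 z0 0.0874
```

play_rows([
  [[0,0,-12,0,0,0],[0,0,-24,0,0,0],[0,-33,-24,0,0,0],[0,-66,-24,0,0,0],[0,-99.7,-24,0,0,0],[0,-99.7,-24,0,0,0],[0,-99.7,-15,0,0,0],[0,-99.7,-6,0,0,0],[0,-99.7,-3,0,0,0],[0,-99.7,-2,0,0,0],[0,-99.7,-1,0,0,0],[0,-99.7,-1,0,0,0]],
])

```text
time: 7.73
tool_pos: [0.5602, 0.1921, 0.0868]
tool_rot: [0.0, 0.994, -0.109, -0.0]
contact_force: [-1.6, 0.1, 2.4]
gripper_width: -0.0
grasp_force: 1.3
```

play_rows([
  [[0,0,0.5,0,0,0],[0,0,1,0,0,0],[0,0,1,0,0,0],[0,0,1,0,0,0]],
])

```text
time: 8.07
tool_pos: [0.5605, 0.1926, 0.0861]
tool_rot: [0.0, 0.994, -0.109, 0.0]
contact_force: [-2.4, -0.9, 2.2]
gripper_width: -0.0
grasp_force: 1.7
```

```bash
python3 tilt.py
```

```text
F [-2.37 -0.88  2.24] p [0.5605 0.1926 0.0861] t 8.0667
scene 0 256 slope along bx -0.011 z0 0.0886
scene 1 281 slope along bx -0.000 z0 0.0887
scene 2 291 slope along bx 0.004 z0 0.0884
scene 3 325 slope along bx 0.040 z0 0.0871
side 0 14 slope along bx -0.541 z0 0.0772
side 1 62 slope along bx 0.008 z0 0.0877
side 2 0 slope along bx 0.000 z0 0.0000
side 3 430 slope along bx 0.037 z0 0.0860
```

Lid 3 is tipping at 0.04 rad with low force. I'll press a little deeper to get past 0.06 rad.

play_rows([
  [[0,0,0.7,0,0,0],[0,0,1.4,0,0,0],[0,0,2,0,0,0],[0,0,2.5,0,0,0],[0,0,2.5,0,0,0],[0,0,2.5,0,0,0]],
])

```text
time: 8.67
tool_pos: [0.5601, 0.193, 0.0837]
tool_rot: [-0.0, 0.994, -0.109, -0.001]
contact_force: [-4.6, 1.1, 6.0]
gripper_width: -0.002
grasp_force: 3.4
```

```bash
python3 tilt.py|grep -E "F|3 "
```

```text
F [-4.55  1.06  6.03] p [0.5601 0.193  0.0837] t 8.6667
scene 3 325 slope along bx 0.039 z0 0.0862
side 3 443 slope along bx 0.064 z0 0.0847
```

play_rows([
  [[0,0,0.7,0,0,0],[0,0,1.4,0,0,0],[0,0,2,0,0,0],[0,0,2,0,0,0],[0,0,2,0,0,0]],
])

```text
time: 9.18
tool_pos: [0.5598, 0.1931, 0.082]
tool_rot: [-0.0, 0.994, -0.109, -0.001]
contact_force: [-7.8, 0.6, 8.5]
gripper_width: 0.0
grasp_force: 4.6
```

```bash
python3 - <<'E'
from h import *
exec(open('tilt.py').read())
cv2.imwrite("pics/c.png",cv2.resize(im[220:340,170:350],(720,480),interpolation=cv2.INTER_CUBIC))
E
```

```text
F [-7.75  0.58  8.48] p [0.5598 0.1931 0.082 ] t 9.1833
scene 0 249 slope along bx -0.015 z0 0.0886
scene 1 273 slope along bx 0.002 z0 0.0886
scene 2 295 slope along bx -0.013 z0 0.0887
scene 3 317 slope along bx 0.076 z0 0.0850
side 0 8 slope along bx -0.194 z0 0.2080
side 1 55 slope along bx -0.010 z0 0.0877
side 2 0 slope along bx 0.000 z0 0.0000
side 3 446 slope along bx 0.086 z0 0.0837
```

View pics/c.png

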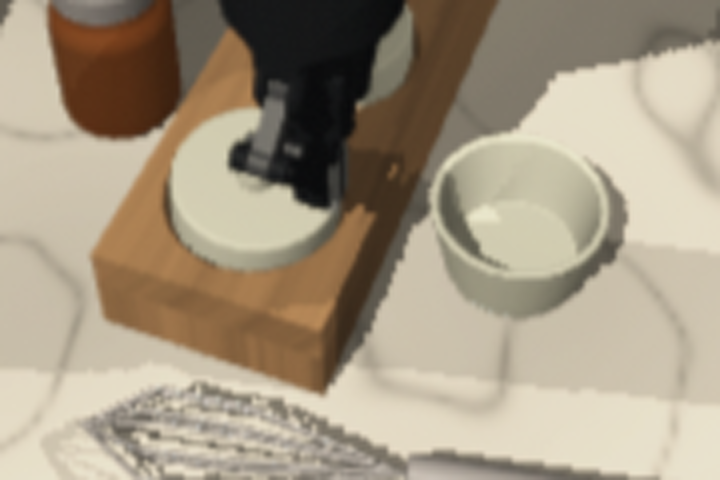

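Both cameras now read about 0.08 rad, and the crop shows lid 3 (at about (255,190)) dipping under the finger. I'll press slightly more for margin, then lift and move over the knob.

play_rows([
  [[0,0,0.7,0,0,0],[0,0,1.5,0,0,0],[0,0,1.5,0,0,0],[0,0,-10,0,0,0],[0,0,-22,0,0,0],[0,0,-34,0,0,0],[0,0,-34,0,0,0],[16,0,-34,0,0,0],[33,0,-34,0,0,0],[33,0,-34,0,0,0],[33,0,-34,0,0,0],[33,0,-34,0,0,0]],
])

```text
time: 10.28
tool_pos: [0.5922, 0.1856, 0.115]
tool_rot: [0.0, 0.994, -0.109, -0.0]
contact_force: [-0.9, 0.4, 0.0]
gripper_width: 0.002
grasp_force: 0.0
```

```bash
python3 go.py|tail -1; python3 - <<'E'
from h import *
print(np.round(manip.state()["tool_pos"],4))
for n in("scene","side"):
    im,P,ok=cloud(n)
    e=P[...,:2]-(.5923,.1858);r=np.hypot(e[...,0],e[...,1]);z=P[...,2]
    for lo,hi,rm in((.08,.0925,.05),(.094,.102,.016)):
        m=ok&(r<rm)&(z>lo)&(z<hi);c,rad=cv2.minEnclosingCircle(P[m][:,:2].astype(np.float32));print(n,m.sum(),np.round(c,4),round(rad,4),np.median(z[m]),P[m][:,:2].mean(0).round(4))
E
```

```text
0 3 [ 0.1 -0.2 -0. ]
[0.5922 0.1856 0.115 ]
scene 612 [0.594  0.1862] 0.0407 0.08832600923318545 [0.6002 0.1867]
scene 42 [0.5933 0.186 ] 0.0102 0.098501659166144 [0.5943 0.1863]
side 1052 [0.5934 0.1867] 0.04 0.08713899820060927 [0.5912 0.1937]
side 79 [0.5931 0.1866] 0.0102 0.09700356879925487 [0.5931 0.1875]
```

play_rows([
  [[1,-0.5,8,0,0,0],[1,-0.5,15,0,0,0],[1,-0.5,17,0,0,0],[1,-0.5,18,0,0,0],[1,-0.5,19,0,0,0],[1,-0.5,20,0,0,0],[1,-0.5,21,0,0,0],[1,-0.5,22,0,0,0],[1,-0.5,23,0,0,0],[1,-0.5,24,0,0,0]],
])

```text
time: 11.22
tool_pos: [0.5947, 0.1861, 0.0934]
tool_rot: [-0.0, 0.994, -0.109, 0.001]
contact_force: [-2.9, -0.7, 9.9]
gripper_width: 0.001
grasp_force: 5.0
```

play_rows([
  [[0,0,1,0,0,0],[0,0,2,0,0,0],[0,0,3,0,0,0],[0,0,3,0,0,0]],
])

```text
time: 11.55
tool_pos: [0.5953, 0.1862, 0.0916]
tool_rot: [-0.001, 0.994, -0.109, 0.002]
contact_force: [-3.1, 0.3, 13.2]
gripper_width: -0.001
grasp_force: 6.6
```

play_rows([
  [[0,0,1,0,0,0],[0,0,2,0,0,0],[0,0,3,0,0,0],[0,0,3,0,0,0]],
])

```text
time: 11.88
tool_pos: [0.5957, 0.1863, 0.0891]
tool_rot: [-0.001, 0.994, -0.109, 0.002]
contact_force: [-3.3, -1.1, 14.5]
gripper_width: 0.005
grasp_force: 7.1
```

play_rows([
  [[-0.5,0,1,0,0,0],[-1,0,2,0,0,0],[-1,0,3,0,0,0],[-1,0,3,0,0,0],[-1,0,3,0,0,0]],
])

```text
time: 12.3
tool_pos: [0.5947, 0.1864, 0.0865]
tool_rot: [-0.0, 0.994, -0.109, 0.002]
contact_force: [-5.1, -1.4, 16.1]
gripper_width: 0.005
grasp_force: 7.9
```

play_rows([
  [[0,0,1,0,0,0],[0,0,2,0,0,0],[0,0,3,0,0,0],[0,0,3,0,0,0],[0,0,3,0,0,0]],
])

```text
time: 12.72
tool_pos: [0.5939, 0.1862, 0.0845]
tool_rot: [0.0, 0.994, -0.109, 0.001]
contact_force: [-10.5, -2.3, 21.9]
gripper_width: -0.001
grasp_force: 11.1
```

play_rows([
  [[0,0,1,0,0,0],[0,0,2,0,0,0],[0,0,2,0,0,0],[0,0,2,0,0,0]],
])

```text
time: 13.05
tool_pos: [0.5937, 0.1862, 0.0841]
tool_rot: [0.0, 0.994, -0.109, 0.0]
contact_force: [-15.4, -3.9, 30.9]
gripper_width: -0.002
grasp_force: 15.2
```

play_rows([
  [[0,0,-5,0,0,0],[0,0,-15,0,0,0],[0,0,-35,0,0,0],[0,0,-75,0,0,0],[-40,0,-115,0,0,0],[-80,0,-115,0,0,0],[-120,0,-115,0,0,0],[-120,0,-115,0,0,0],[-120,0,-115,0,0,0],[-120,0,-115,0,0,0]],
])

```text
time: 13.88
tool_pos: [0.4756, 0.212, 0.192]
tool_rot: [0.0, 0.994, -0.109, 0.0]
contact_force: [-0.4, -0.1, 0.5]
gripper_width: -0.002
grasp_force: 0.0
```

```bash
sed -i 's/(a>-.012)/(a>-1)/' tilt.py; python3 - <<'E'
exec(open('tilt.py').read())
cv2.imwrite("pics/d.png",im)
E
```

```text
F [-0.42 -0.12  0.53] p [0.4756 0.212  0.192 ] t 13.8833
scene 0 367 slope along bx -0.002 z0 0.0887
scene 1 397 slope along bx -0.004 z0 0.0884
scene 2 443 slope along bx -0.003 z0 0.0885
scene 3 479 slope along bx -0.002 z0 0.0837
side 0 110 slope along bx 0.013 z0 0.0873
side 1 494 slope along bx 0.003 z0 0.0875
side 2 652 slope along bx 0.003 z0 0.0875
side 3 871 slope along bx 0.001 z0 0.0825
```

View pics/d.png

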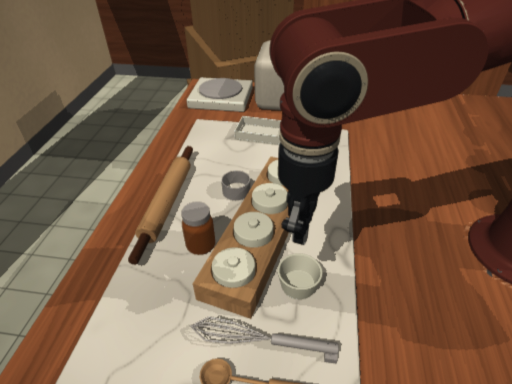

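The side view shows lid 3 (at (233,267)) level, and it measures 4.8 mm lower than at the start. The other lids and the bystanders are where they were, and the arm is clear of everything.

```bash
python3 -c "
from plant import order
print(order.job_done())"
```

```text
the job is handed in; nothing more can be done
None
```

The unseated lid was lid_1, at the block's +y end next to the whisk: it rocked about 0.08 rad, I pushed it home on its knob, it now lies level and 4.8 mm lower, and the job is handed in (no verdict was returned).

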